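# Rock the stuck vial block out of the dry-block heater

## Robot

A 7-joint arm with a two-finger parallel gripper is mounted at the origin on the work surface; the furniture and walls round the work are solid. World frame = base frame: x ahead of the robot, y to its left, z up, the work surface at z = 0. Lengths are in m, angles in rad, forces in N, time in s.
With the tool pointing down it reaches from about 0.425 to 1.025 m from the base axis. Payload 9.4 kg.
Tool frame: the origin (TCP) lies on the centre line of the jaws, within the pads' length; the fingertips stand 19 mm ahead of it and the grasp point (between the pads) is the TCP; z points along the fingers, y is the line along which they close (so a half turn about z gives the same grasp; the last joint's range is limited). The gripper opens to 93 mm and grips with 3 to 60 N. Pads are 15 mm wide; open, the fingers measure 128 mm over their backs; the gripper's body (75 mm by 188 mm) begins 65 mm behind the grasp point.
Start: joints at [-1.387, 0.599, -0.003, 1.599, 0.002, 0.943, -0.08], TCP at [0.187, 0.7, 0.238] pointing down, gripper open.
Joint ranges: [-2.57, 2.57], [-0.35, 1.97], [-1.29, 1.29], [0.11, 2.56], [-1.05, 4.19], [0.11, 1.86], [-2.63, 2.63]. Speed limits (rad/s): [2.22, 2.22, 3.01, 3.01, 3.14, 3.14, 3.14].

## Interface

Orientations are given as a unit quaternion [x, y, z, w].
In Python, from workcell import ctrl, imaging gives the robot as it stands. The module is installed in compiled form; this text tells all that it offers. Calls block until the motion is done:
- ctrl.goto(position, orientation): joint-space move of the TCP to a pose.
- ctrl.move_straight(position, attitude=None, velocity=0.15): straight line of the TCP; attitude=None keeps the orientation; velocity is the mean speed in m/s.
- ctrl.goto_joints(angles): joint-space move.
- ctrl.open_jaws() and ctrl.grab(force=None): open the fingers fully, or close them until they stop; force is the grip in N (None keeps the last).
- ctrl.dwell(seconds).
- ctrl.solve_ik(position, orientation): joint angles nearest the present ones, or None.
- ctrl.sense(): the state.
- imaging.grab_frame(name): name is "scene" or "side" or "wrist"; returns (picture, depth): 384x512x3 uint8, red, green, blue; 384x512 float32, m along the optical axis (not along the pixel's ray), 0 where there is no reading.
- imaging.get_calibration(name): a dict with "mtx" (3x3 intrinsics, pixels), "rvec" (rotation vector, rad) and "tvec" (3), from world to camera coordinates, as OpenCV has them. Camera axes: x right, y down, z forward; pixel columns grow to the right and rows downward; lengths in m; the calibration is good to about 2 mm. A picture is of the moment at which its call begins: read the wrist's pose just before it. get_calibration takes no time and is no camera call; for the wrist camera it gives the pose at the moment of the call.
A pose or a line that the arm cannot do raises ctrl.IKError and nothing moves.
- ctrl.sign_off(): hands the job in; it is judged then, once.
The state is a dict: "clock": time; "qpos": joint angles; "joint_velocities": joint speeds; "joint_efforts": joint torques, N m; "tool_pos": TCP position; "tcp_rot": TCP orientation; "ft_force": force on the tool from outside, world axes, zero at the start; "torque": the same for the moment, N m; "opening": opening from 0.0 (shut) to 1.0 (fully open); "gripper_force": force on a finger pad.
Only numpy, scipy, OpenCV 4.12 (cv2) and the standard library are available. Lean on these libraries where they do the work, as an engineer would, in place of code of your own. Each camera call takes 0.05 s, during which the arm holds its last target. There are 200 camera calls.

## Task

The aluminium vial block sits tight in the well of the dry-block heater and its seat has to be inspected. First lift the clear cover off the heater and stand it, rim down, on the bare bench. Then take the block by its upright tab and rock it side to side, working one long side up out of its catch while the other is still home and then the other side, until it frees; a straight pull would only lift the whole heater, which must stay standing on the bench where it is. Finish with the block still in the gripper, held still and level just clear of the heater, straight above its well with a finger's breadth or two of air under it, and leave the other things on the bench where they are.

Things in the scene. Friction and masses are not known exactly. Their poses are not given: they have to be found in the camera images.
- heater: dry-block heater: white metal case with grey deck, 172 x 200 x 84 mm, 2.5 kg, standing loose on four rubber feet. Origin on the bench under the centre of the well; x runs from the front (black panel with display and three keys, 100 mm before the origin) to the back (72 mm behind it), y to its left, z up; the case reaches 100 mm to each side. Yaw within 0.3 rad of facing the robot.
- well_floor (a point): centre of the floor of the heater's well, 60 mm above the bench; axes as the heater's. The well is 24 mm deep: 88 x 68 mm up to 12 mm over its floor, 92 x 72 mm above that. Midway along each long side (+y and -y) a sprung steel roller, 12 mm diameter, axis along x, 8 mm over the floor, stands out of the wall and into a groove of the block
- well_mouth (a point): centre of the mouth of the well, level with the heater's deck, 84 mm above the bench; axes as the heater's
- block: aluminium vial block, 84 mm (x) x 64 mm (y) x 46 mm, 0.5 kg, two rows of four 12.5 mm holes, upright black lifting tab on top. Origin at the centre of its underside; axes as the heater's. Starts fully home on the well floor, its top 22 mm above the deck. Each long side has a 9 mm groove, centre 8 mm above the underside, held by a roller. The well lets it tilt about 0.2 rad about x either way
- block_left (a point): middle of the block's left (+y) bottom edge, 32 mm from its origin; axes as the block's. A roller lets its side go at about 15 N of lift there; about 1 Nm of tilting moment about x does it without stirring the heater. Both rollers together hold more than the heater weighs
- block_right (a point): middle of the block's right (-y) bottom edge, 32 mm from its origin; axes as the block's. A side raised 12 to 14 mm has passed its roller, which springs out under the bottom edge and carries that side while the other is rocked up
- tab_top (a point): centre of the top of the block's lifting tab, 80 mm above the block's underside. The tab is 50 mm (x) x 12 mm (y) x 34 mm high, its wide faces towards +y and -y, with 26 mm of block top beside each for a finger
- cover: clear plastic lift-off cover, an open-bottomed box 118 mm (x) x 104 mm (y) x 64 mm with 3 mm walls, 0.22 kg, standing loose on the heater's deck over the block; black knob on top, 20 mm diameter, 30 mm high. Origin at the centre of its rim plane, z up. The bench left of the heater is bare and free for it from x = 0.35 to 0.53 and y = 0.28 to 0.46
- cover_knob (a point): centre of the top of the cover's knob, 94 mm above its rim
- spare_block: spare aluminium block without a tab, 84 x 64 x 46 mm, six larger holes, on the bench at the far left; leave alone. Origin at its underside
- vial_rack: blue rack with small vials, 64 x 120 x 37 mm, near the robot; leave alone. Origin at its underside
- bottle_amber: amber bottle with red cap, 60 mm diameter, 122 mm high, before the big instrument; leave alone. Origin at its underside
- reagent_jar: white jar with dark cap, 64 mm diameter, 113 mm high, before the big instrument; leave alone. Origin at its underside

How it is judged:
On the way, in this order (a step that is already met when the one before it is completed fails the run):
1. the cover stands rim down on the bench and is let go, with the block still home in its well (height (world z) of cover below 0.006 m and angle between cover's own z axis and vertical below 0.06 rad and contact force between the fingers and cover below 0.1 N and z of each of block_left, block_right in the frame of well_floor below 0.004 m), for 0.2 s.
2. one long side of the block is rocked up out of its catch while the other side is still home (((z of block_left in the frame of well_floor above 0.006 m and z of block_right in the frame of well_floor below 0.004 m) or (z of block_right in the frame of well_floor above 0.006 m and z of block_left in the frame of well_floor below 0.004 m))), for 0.05 s.
3. the other side is out of its catch as well (z of each of block_left, block_right in the frame of well_floor above 0.007 m), for 0.05 s.
At the end, for the whole second after the job is handed in: Block held still by the fingers, level (0.17 rad), centred over the well within 25 mm, underside 6 to 50 mm above the deck, not touching the heater; heater flat on the bench; cover rim down on the bench (6 mm, 0.06 rad), let go (z of block in the frame of well_mouth between 0.006 and 0.05 m and horizontal distance between block and well_mouth below 0.025 m and angle between block's own z axis and vertical below 0.17 rad and contact force between the fingers and block above 1 N and contact force between block and heater below 0.1 N and linear speed of block below 0.02 m/s and height (world z) of heater below 0.004 m and angle between heater's own z axis and vertical below 0.04 rad and height (world z) of cover below 0.006 m and angle between cover's own z axis and vertical below 0.06 rad and contact force between the fingers and cover below 0.1 N); the arm keeps its last pose, push and grip.
It fails at once if the heater is lifted or tipped (over 10 mm or 0.1 rad) (height (world z) of heater above 0.01 m or angle between heater's own z axis and vertical above 0.1 rad).
It fails at once if the heater is shifted along the bench by more than 40 mm (distance of heater from where it was at the start of the episode above 0.04 m).
It fails at once if one of the other things is moved by more than 30 mm (distance of any of spare_block, vial_rack, bottle_amber, reagent_jar from where it was at the start of the episode above 0.03 m).
It also fails if it takes over 53 s, if anything falls off the work surface, if the arm or the gripper's body presses on something with over 40 N, if the wrist force passes 120 N, or if a joint passes its speed limit or range.

## Working session

There is one attempt and no reset: what is moved stays moved. The work goes in short steps, each a Python script; the robot and the scene stay as the last script left them, time stands still between calls to the robot, and variables do not carry over. Pictures are saved under pics/ and viewed, at most 10 in all, crops included, and the job is handed in when it is done.

```bash
mkdir -p pics; ls; python3 - <<'E'
from workcell import ctrl, imaging
import cv2,numpy as np
for n in("scene","side"):
    p,d=imaging.grab_frame(n); cv2.imwrite(f"pics/{n}0.png",p[:,:,::-1]); np.save(f"pics/{n}0.npy",d)
    c=imaging.get_calibration(n); R=cv2.Rodrigues(np.array(c["rvec"]))[0]; print(n,np.array(c["mtx"]).round(1).tolist(),(-R.T@np.ravel(c["tvec"])).round(3),R.round(2).tolist())
s=ctrl.sense();print(s["clock"],s["tool_pos"],s["tcp_rot"],s["ft_force"])
E
```

```text
pics
scene [[483.5, 0.0, 259.9], [0.0, 483.5, 191.2], [0.0, 0.0, 1.0]] [-0.505  0.724  0.736] [[-0.41, -0.91, 0.03], [-0.46, 0.19, -0.87], [0.78, -0.37, -0.5]]
side [[459.4, 0.0, 252.1], [0.0, 459.4, 198.1], [0.0, 0.0, 1.0]] [-0.027 -0.615  0.879] [[0.91, -0.42, 0.02], [-0.24, -0.54, -0.81], [0.35, 0.73, -0.59]]
0.1 [0.18685965 0.70008902 0.23683038] [ 1.30028237e-01  9.91510039e-01 -7.06724146e-04 -2.11555742e-05] [-0.85707397  0.61276104 -0.53904164]
```

View both.

View pics/scene0.png

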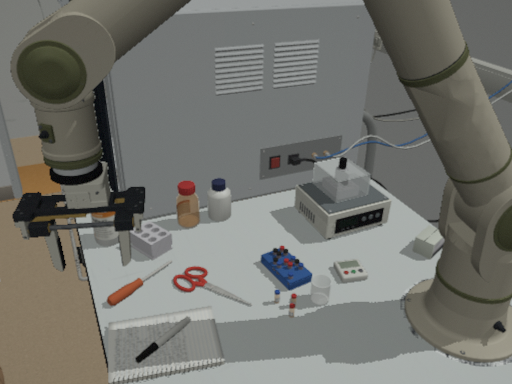

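View pics/side0.png

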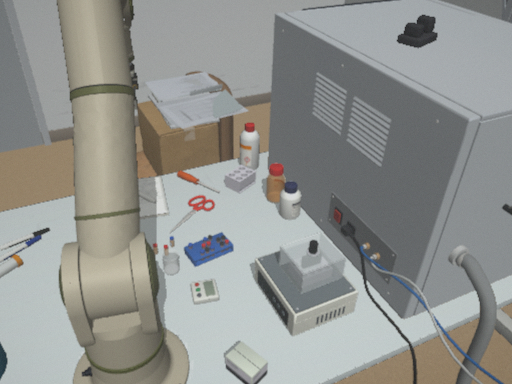

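```bash
cat > h.py <<'E'
from workcell import ctrl, imaging
import cv2,numpy as np
from scipy.spatial.transform import Rotation as Rot
def cam(n):
    c=imaging.get_calibration(n); return np.array(c["mtx"]),cv2.Rodrigues(np.array(c["rvec"]))[0],np.ravel(c["tvec"])
def cloud(d,K,R,t):
    v,u=np.mgrid[:d.shape[0],:d.shape[1]]
    return ((np.dstack([(u-K[0,2])/K[0,0],(v-K[1,2])/K[1,1],np.ones_like(d)])*d[...,None])-t)@R
def tri(c1,p1,c2,p2):
    P=[c[0]@np.c_[c[1],c[2]] for c in(c1,c2)]
    X=cv2.triangulatePoints(*P,np.float64(p1),np.float64(p2)); return X[:3,0]/X[3,0]
E
python3 - <<'E'
from h import *
C={n:cam(n) for n in("scene","side")}
box={"scene":(334,152,352,170),"side":(304,238,322,256)};top={}
for n in C:
    d=np.load(f"pics/{n}0.npy");im=cv2.imread(f"pics/{n}0.png");W=cloud(d,*C[n])
    a,b,e,f=box[n];m=(im[b:f,a:e].max(2)<60);v,u=np.nonzero(m)
    print(n,"knob px u",u.min()+a,u.max()+a,"v",v.min()+b,v.max()+b,"cen",u.mean()+a,v.mean()+b,"depth pts",np.median(W[b:f,a:e][m],0))
    top[n]=(u.mean()+a,v.mean()+b)
    q=W[b:f,a:e][m];print(" zmax",np.percentile(q[:,2],[5,50,95]))
    k=np.median(q,0)
    near=(np.hypot(W[...,0]-k[0],W[...,1]-k[1])<.17)&(d>0)
    for lo,hi in((.076,.092),(.14,.155)):
        mm=near&(W[...,2]>lo)&(W[...,2]<hi);P=W[mm][:,:2].astype(np.float32)
        r=cv2.minAreaRect(P);print(" z",lo,len(P),np.median(W[mm][:,2]),r, (P.min(0),P.max(0)))
    h=np.histogram(W[near][:,2],np.arange(0,.2,.01))[0];print(h)
    vis=im.copy();vis[near&(W[...,2]>.076)&(W[...,2]<.092)]=(0,0,255);vis[near&(W[...,2]>.14)&(W[...,2]<.155)]=(0,255,0)
    x,y=(250,130) if n=="scene" else (220,210)
    cv2.imwrite(f"pics/v_{n}.png",np.hstack([cv2.resize(i[y:y+130,x:x+160],None,fx=2.4,fy=2.4,interpolation=cv2.INTER_CUBIC) for i in(im,vis)]))
print(tri(C["scene"],top["scene"],C["side"],top["side"]))
cv2.imwrite("pics/v.png",np.vstack([cv2.imread(f"pics/v_{n}.png")[:300] for n in C]))
E
```

```text
scene knob px u 339 346 v 157 168 cen 342.49295774647885 162.91549295774647 depth pts [0.44315486 0.03685184 0.16690567]
 zmax [0.15177347 0.16690567 0.17797777]
 z 0.076 1539 0.08265390233158008 ((0.47887399792671204, 0.035643622279167175), (0.26729440689086914, 0.2043231874704361), 1.0024737119674683) (array([ 0.34392288, -0.06823172], dtype=float32), array([0.6123454 , 0.13710801], dtype=float32))
 z 0.14 914 0.14672351269866613 ((0.49966204166412354, 0.03625321388244629), (0.22700181603431702, 0.10741026699542999), 1.9343795776367188) (array([ 0.38594374, -0.02083284], dtype=float32), array([0.61306834, 0.08995497], dtype=float32))
[ 640  247  311  308  327  347  348  466 1253  219  234  382  321  253
  871   87   70   68   34]
side knob px u 309 316 v 242 252 cen 312.59574468085106 247.74468085106383 depth pts [0.44334278 0.02701405 0.16916182]
 zmax [0.15468365 0.16916182 0.1775901 ]
 z 0.076 2511 0.08317333521504788 ((0.47938272356987, 0.03246372938156128), (0.2660997807979584, 0.20349682867527008), 0.03492838889360428) (array([ 0.3462759 , -0.06931347], dtype=float32), array([0.612428  , 0.13414703], dtype=float32))
 z 0.14 1699 0.14748332085829088 ((0.5002074241638184, 0.03512650355696678), (0.22305920720100403, 0.10819818824529648), 1.9596210718154907) (array([ 0.38776377, -0.02200237], dtype=float32), array([0.61224467, 0.08831071], dtype=float32))
[2017  236  301  313  321  337  388  491 2184  232  268  443  404  279
 1592  150   98   95   42]
[0.4478168  0.03317744 0.16268288]
```

View pics/v.png

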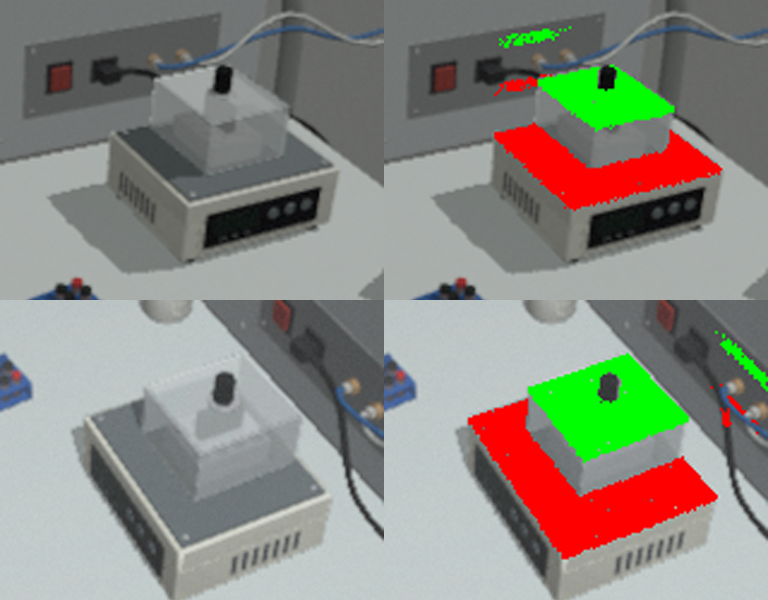

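The crops show the red deck and green cover-top depth masks fitting the heater and cover. The only outliers are on the instrument wall, and the knob is at scene (342,163), side (313,248).

```bash
python3 - <<'E'
from h import *
k=np.array([.446,.033])
for n in("scene","side"):
    d=np.load(f"pics/{n}0.npy");W=cloud(d,*cam(n))
    for lo,hi in((.076,.092),(.14,.155)):
        mm=((np.hypot(W[...,0]-k[0],W[...,1]-k[1])<.17)&(W[...,2]>lo)&(W[...,2]<hi)).astype(np.uint8)
        l,lab,st,_=cv2.connectedComponentsWithStats(mm);m=lab==1+st[1:,4].argmax()
        P=W[m][:,:2].astype(np.float32);r=cv2.minAreaRect(P);print(n,len(P),np.median(W[m][:,2]),r,cv2.boxPoints(r).round(3).tolist())
s=ctrl.sense()
z=Rot.from_quat(s["tcp_rot"]).as_matrix();print(z.round(2).tolist())
for yaw in(0,.1):
  for f in (0,np.pi):
    R=Rot.from_euler("z",yaw+f)*Rot.from_euler("x",np.pi)
    print(yaw,f,ctrl.solve_ik([.443,.033,.28],R.as_quat()),ctrl.solve_ik([.44,.37,.2],R.as_quat()))
E
```

```text
scene 1478 0.08262882841971018 ((0.4322777986526489, 0.034828267991542816), (0.1740877479314804, 0.2043231874704361), 1.0024737119674683) [[0.34299999475479126, 0.13500000536441803], [0.34700000286102295, -0.0689999982714653], [0.5210000276565552, -0.06599999964237213], [0.5180000066757202, 0.1379999965429306]]
scene 828 0.14672351269866613 ((0.4487512409687042, 0.03460779786109924), (0.12498151510953903, 0.10744807869195938), 1.8314017057418823) [[0.38499999046325684, 0.0860000029206276], [0.3880000114440918, -0.020999999716877937], [0.5130000114440918, -0.017000000923871994], [0.5090000033378601, 0.09000000357627869]]
side 2464 0.08316409066326819 ((0.43353500962257385, 0.032827526330947876), (0.1730627864599228, 0.20436464250087738), 0.8208937048912048) [[0.34599998593330383, 0.1340000033378601], [0.3479999899864197, -0.07100000232458115], [0.5220000147819519, -0.06800000369548798], [0.5189999938011169, 0.13600000739097595]]
side 1593 0.1474880946297712 ((0.4489355683326721, 0.03337222710251808), (0.12045551091432571, 0.10819818824529648), 1.9596210718154907) [[0.3869999945163727,
[... 265 characters left out ...]
85284 -0.38364303  0.81161149
 -1.27079302] [-1.29025432  0.56809921  0.74592193  2.01582776 -0.55364258  0.76765502
 -1.7808325 ]
0 3.141592653589793 [-0.37363941  0.20479001  0.20696651  2.1728845  -0.06012385  0.76907492
  1.4431448 ] [-0.74750501  0.46699752 -0.07116845  1.98266887  0.05009842  0.69356151
  0.72118399]
0.1 0 [-0.97023955  0.3109128   1.01032627  2.20028393 -0.36711809  0.80659656
 -1.19299482] [-1.27281761  0.55894404  0.71551101  2.0148749  -0.53006941  0.75879657
 -1.70647986]
0.1 3.141592653589793 [-0.35954675  0.20453587  0.18983553  2.17212847 -0.05512639  0.76926345
  1.53684309] [-0.72992166  0.46770389 -0.09599258  1.98153102  0.06750031  0.69533339
  0.80327591]
```

```bash
cat >> h.py <<'E'
def down(yaw=.02,roll=0): # roll: tilt about heater x (forward axis), world
    return (Rot.from_euler("z",yaw)*Rot.from_euler("x",roll)*Rot.from_euler("z",np.pi)*Rot.from_euler("x",np.pi)).as_quat()
def st(m=""):
    s=ctrl.sense();print(m,round(s["clock"],2),s["tool_pos"].round(4) if hasattr(s["tool_pos"],"round") else s["tool_pos"],"F",np.round(s["ft_force"],1),"T",np.round(s["torque"],2),"op",round(float(s["opening"]),3),"gf",np.round(s["gripper_force"],1));return s
E
python3 - <<'E'
from h import *
q=down(.025)
ctrl.goto([.448,.034,.25],q);st("above")
ctrl.move_straight([.448,.034,.170],velocity=.12);st("at knob")
ctrl.grab(15);st("grab")
ctrl.move_straight([.448,.034,.27],velocity=.12);st("lift")
p,d=imaging.grab_frame("side");cv2.imwrite("pics/side1.png",p[:,:,::-1])
p,d=imaging.grab_frame("scene");cv2.imwrite("pics/scene1.png",p[:,:,::-1])
E
```

```text
above 2.63 [0.4483 0.0347 0.25  ] F [-0.7 -0.1 -0.8] T [0.05 0.01 0.01] op 1.0 gf 0.0
at knob 3.45 [0.4482 0.0341 0.1703] F [ 0.4 -0.2  0.2] T [ 0.01 -0.01  0.03] op 0.998 gf 0.0
grab 4.58 [0.448  0.0339 0.1699] F [ 0.3 -0.7 -0.1] T [-0.23 -0.08 -0.02] op 0.209 gf 15.0
lift 5.57 [0.4476 0.034  0.2694] F [ 0.1  0.3 -2.6] T [ 0.04 -0.    0.04] op 0.213 gf 15.0
```

View pics/side1.png

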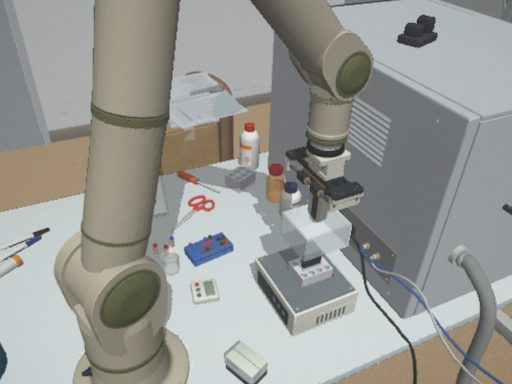

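The cover hangs level from the gripper, and the block with its tab stands bare in the heater at (311,265).

```bash
python3 - <<'E'
from h import *
ctrl.move_straight([.435,.372,.26],velocity=.25);st("over")
ctrl.move_straight([.435,.372,.100],velocity=.15);st()
ctrl.move_straight([.435,.372,.086],velocity=.03);st("down")
ctrl.open_jaws();st("open")
ctrl.move_straight([.435,.372,.20],velocity=.2)
# wrist view over block
ctrl.goto([.42,.034,.27],down(.02));st("look")
K,R,t=cam("wrist");np.savez("pics/wc.npz",K=K,R=R,t=t)
p,d=imaging.grab_frame("wrist");cv2.imwrite("pics/w1.png",p[:,:,::-1]);np.save("pics/w1.npy",d)
for n in("scene","side"):
    p,d=imaging.grab_frame(n);cv2.imwrite(f"pics/{n}2.png",p[:,:,::-1]);np.save(f"pics/{n}2.npy",d)
    W=cloud(d,*cam(n))
    m=(abs(W[...,0]-.435)<.1)&(abs(W[...,1]-.372)<.1)&(W[...,2]>.055)&(W[...,2]<.072)
    if m.sum()>50:
        r=cv2.minAreaRect(W[m][:,:2].astype(np.float32));print(n,"cover",m.sum(),np.percentile(W[m][:,2],[5,50,95]).round(4),r)
E
```

```text
over 7.17 [0.4354 0.3704 0.2601] F [-0.1 -0.  -2.2] T [ 0.04 -0.01  0.01] op 0.211 gf 15.0
 8.38 [0.4354 0.3723 0.1008] F [ 0.5 -0.2 -2.9] T [-0.03  0.    0.04] op 0.212 gf 15.0
down 9.0 [0.4349 0.3719 0.0859] F [-1.1 -0.7 -0.1] T [-0.08  0.17  0.06] op 0.213 gf 15.0
open 10.23 [0.435 0.372 0.086] F [-0.9 -0.5 -0.2] T [ 0.01 -0.06 -0.01] op 0.997 gf 0.0
look 12.25 [0.4204 0.035  0.2697] F [-0.5  0.7  1.1] T [ 0.03  0.01 -0.03] op 0.999 gf 0.0
scene cover 1192 [0.0575 0.0626 0.0651] ((0.4554426074028015, 0.3810744881629944), (0.16403156518936157, 0.11817973107099533), 2.677713632583618)
side cover 910 [0.0576 0.0634 0.0665] ((0.45617231726646423, 0.3740943670272827), (0.1615406572818756, 0.11178688704967499), 2.1915283203125)
```

View pics/w1.png

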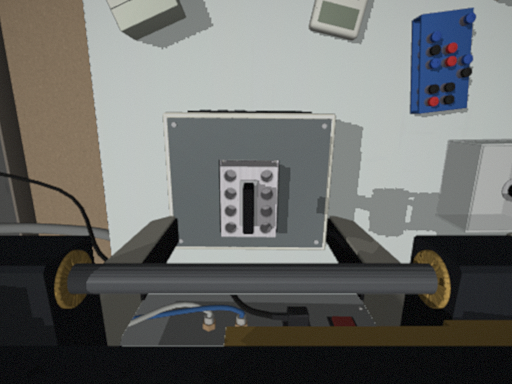

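View pics/scene2.png

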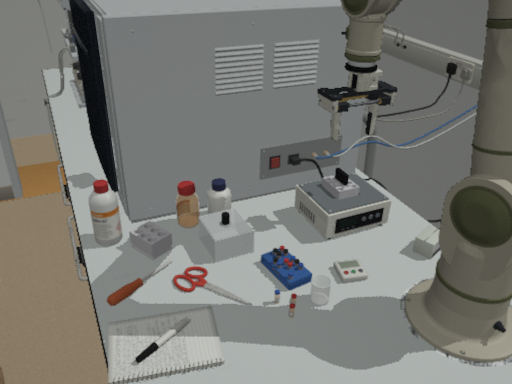

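The cover stands flat on the bench left of the heater (scene (226,237)). The wrist view shows the block with the black tab at (249,208) in line with the heater.

```bash
python3 - <<'E'
from h import *
w=np.load("pics/wc.npz")
for n,c in(("w1",(w["K"],w["R"],w["t"])),("scene2",cam("scene")),("side2",cam("side"))):
    W=cloud(np.load(f"pics/{n}.npy"),*c)
    for nm,lo,hi,r0 in(("tab",.132,.148,.05),("block",.099,.113,.07),("deck",.076,.092,.15)):
        mm=((np.hypot(W[...,0]-.447,W[...,1]-.034)<r0)&(W[...,2]>lo)&(W[...,2]<hi)).astype(np.uint8)
        l,lab,s,_=cv2.connectedComponentsWithStats(mm)
        if l<2: continue
        m=lab==1+s[1:,4].argmax();P=W[m]
        r=cv2.minAreaRect(P[:,:2].astype(np.float32));print(n,nm,len(P),"z",np.median(P[:,2]).round(4),np.round(r[0],4),np.round(r[1],4),round(r[2],2))
E
```

```text
w1 tab 550 z 0.1398 [0.4475 0.0305] [0.0493 0.0116] 0.82
w1 block 2705 z 0.106 [0.4481 0.0303] [0.0847 0.0641] 0.65
w1 deck 17638 z 0.0839 [0.4338 0.0301] [0.1715 0.2002] 0.75
scene2 tab 62 z 0.1377 [0.4475 0.0343] [0.0502 0.014 ] 0.89
scene2 block 311 z 0.1046 [0.447 0.034] [0.0893 0.0664] 0.6
scene2 deck 1917 z 0.0826 [0.4308 0.0341] [0.1752 0.2039] 1.02
side2 tab 107 z 0.1387 [0.4482 0.0316] [0.0154 0.0508] 87.94
side2 block 508 z 0.1053 [0.4484 0.032 ] [0.0865 0.0679] 0.22
side2 deck 3564 z 0.0833 [0.4343 0.0318] [0.1744 0.204 ] 0.84
```

```bash
cat >> h.py <<'E'
YAW=.013; O=np.array([.4478,.0315,.060]); H=.068   # well floor centre, grasp height over underside
def blk(y,z,phi,side,x=0):
    """TCP pose for block whose bottom edge on `side` (+1 left, -1 right) is at (y,z) in well frame, tilted phi about x"""
    Rz=Rot.from_euler("z",YAW)
    p=np.array([x,y,z])+Rot.from_euler("x",phi).apply([0,-side*.032,H])
    return O+Rz.apply(p),down(YAW,phi)
def tilt(): 
    s=ctrl.sense();r=(Rot.from_euler("z",-YAW)*Rot.from_quat(s["tcp_rot"])*Rot.from_quat(down(0)).inv()).as_rotvec();
    p=Rot.from_euler("z",-YAW).apply(np.array(s["tool_pos"])-O)
    R=Rot.from_rotvec(r);print("   tilt",r.round(3),"L",(p+R.apply([0,.032,-H]))[1:].round(4),"R",(p+R.apply([0,-.032,-H]))[1:].round(4))
E
python3 - <<'E'
from h import *
p,q=blk(-.032,0,0,-1);print(p)
ctrl.goto(p+[0,0,.06],q);ctrl.move_straight(p,velocity=.1);st("at");tilt()
ctrl.grab(60);st("grab");tilt()
for f in(.05,.1):
    ctrl.move_straight(*blk(-.032,0,f,-1),velocity=.03);st(f"phi {f}");tilt()
E
```

```text
[0.4478 0.0315 0.128 ]
at 13.59 [0.4481 0.0316 0.1288] F [1.  0.9 0.8] T [ 0.07  0.01 -0.04] op 1.008 gf 0.0
   tilt [ 0.    -0.001  0.   ] L [0.0321 0.0008] R [-0.0319  0.0008]
grab 14.82 [0.4478 0.0314 0.128 ] F [-0.  -0.8 -0.5] T [-0.07 -0.03  0.03] op 0.126 gf 60.0
   tilt [-0.  0. -0.] L [ 0.0319 -0.    ] R [-0.0321 -0.    ]
phi 0.05 15.1 [0.4478 0.0274 0.1295] F [-1.  -0.8 -0.7] T [-0.34  0.05  0.09] op 0.131 gf 60.0
   tilt [ 0.05   0.    -0.002] L [0.0312 0.0032] R [-0.0327 -0.    ]
phi 0.1 15.38 [0.4479 0.0243 0.1309] F [-0.6 -1.3  2.6] T [-0.47  0.2   0.1 ] op 0.123 gf 60.0
   tilt [ 0.099  0.    -0.001] L [0.0313 0.0064] R [-0.0324  0.0001]
```

```bash
cat >> h.py <<'E'
def planes(tag):
    for n in("scene","side"):
        p,d=imaging.grab_frame(n);cv2.imwrite(f"pics/{n}_{tag}.png",p[:,:,::-1]);np.save(f"pics/{n}_{tag}.npy",d)
        W=Rot.from_euler("z",-YAW).apply((cloud(d,*cam(n))-O).reshape(-1,3)).reshape(W0:=d.shape+(3,))
        for nm,s in(("L",1),("R",-1)):
            m=(abs(W[...,0])<.045)&(s*W[...,1]>.010)&(s*W[...,1]<.034)&(W[...,2]>.036)&(W[...,2]<.075)
            if m.sum()>15: P=W[m];print("  ",n,nm,m.sum(),"y,z top",np.median(P[:,1]).round(4),np.percentile(P[:,2],[25,50,75,90]).round(4))
        m=(abs(W[...,0]+.014)<.084)&(abs(W[...,1])<.1)&((abs(W[...,1])>.045)|(W[...,0]<-.055))&(abs(W[...,2]-.024)<.02)
        A=W[m];c=np.linalg.lstsq(np.c_[A[:,:2],np.ones(len(A))],A[:,2],rcond=None)[0];print("  ",n,"deck slope",c.round(4))
E
python3 - <<'E'
from h import *
for f in(.16,.21):
    ctrl.move_straight(*blk(-.032,0,f,-1),velocity=.03);st(f"phi {f}");tilt()
planes("t1")
E
```

```text
phi 0.16 15.68 [0.4479 0.0206 0.1326] F [-1.8 -0.4 10.3] T [0.34 0.52 0.14] op 0.127 gf 60.0
   tilt [ 0.16  0.   -0.  ] L [0.0315 0.0106] R [-0.0316  0.0004]
phi 0.21 15.95 [0.448  0.0187 0.1336] F [-0.6  7.8  7.4] T [2.04 0.2  0.  ] op 0.122 gf 60.0
   tilt [0.211 0.001 0.001] L [0.0327 0.0138] R [-0.0298  0.0004]
   scene L 248 y,z top 0.0256 [0.043  0.0501 0.0552 0.0575]
   scene R 73 y,z top -0.0224 [0.0428 0.0457 0.0492 0.0667]
   scene deck slope [ 0.02   -0.0036  0.0225]
   side L 112 y,z top 0.0209 [0.0478 0.0546 0.0576 0.0587]
   side R 287 y,z top -0.0203 [0.0457 0.0489 0.0556 0.0688]
   side deck slope [0.0007 0.0195 0.0226]
```

The fits show the left side up (top about 0.057) and the right side still home (about 0.046). Next I rock the right side up, pivoting on the left edge carried by its roller.

```bash
python3 - <<'E'
from h import *
for f in(.15,.1,.05,0,-.04):
    ctrl.move_straight(*blk(.032,.0135,f,1),velocity=.03);st(f"phi {f}");tilt()
planes("t2")
E
```

```text
phi 0.15 16.39 [0.4479 0.0245 0.1363] F [-1.   6.9  4.2] T [2.41 0.22 0.01] op 0.127 gf 60.0
   tilt [0.151 0.    0.004] L [0.0348 0.0139] R [-0.0285  0.0042]
phi 0.1 16.67 [0.448  0.0276 0.1383] F [-0.9  9.1  4.4] T [ 2.49  0.3  -0.06] op 0.124 gf 60.0
   tilt [ 0.101 -0.     0.004] L [0.0348 0.0138] R [-0.0289  0.0074]
phi 0.05 16.94 [0.4481 0.0308 0.1401] F [-1.   7.1  4.6] T [2.17 0.26 0.1 ] op 0.124 gf 60.0
   tilt [ 0.051 -0.001  0.004] L [0.0346 0.0138] R [-0.0293  0.0106]
phi 0 17.22 [0.4482 0.0328 0.1416] F [0.6 1.3 3.7] T [0.74 0.02 0.  ] op 0.127 gf 60.0
   tilt [ 0.    -0.001  0.003] L [0.0333 0.0136] R [-0.0307  0.0136]
phi -0.04 17.47 [0.4475 0.0341 0.1425] F [-0.3 -1.5 -0.7] T [-0.27  0.03 -0.02] op 0.124 gf 60.0
   tilt [-0.04   0.001  0.001] L [0.0319 0.0133] R [-0.0321  0.0159]
   scene L 236 y,z top 0.0202 [0.0526 0.0574 0.0591 0.0644]
   scene R 94 y,z top -0.0213 [0.0488 0.0567 0.06   0.061 ]
   scene deck slope [ 0.0169 -0.0044  0.0224]
   side L 115 y,z top 0.0249 [0.0515 0.0577 0.0593 0.0607]
   side R 452 y,z top -0.0273 [0.0465 0.0548 0.06   0.0617]
   side deck slope [0.0017 0.0204 0.0226]
```

```bash
python3 -c "
import cv2,numpy as np
a=cv2.imread('pics/scene_t2.png')[150:240,280:400];b=cv2.imread('pics/side_t2.png')[220:340,240:370]
cv2.imwrite('pics/t2.png',np.hstack([cv2.resize(a,(400,300),interpolation=2),cv2.resize(b,(390,300),interpolation=2)]))"
```

```text
(no output)
```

View pics/t2.png

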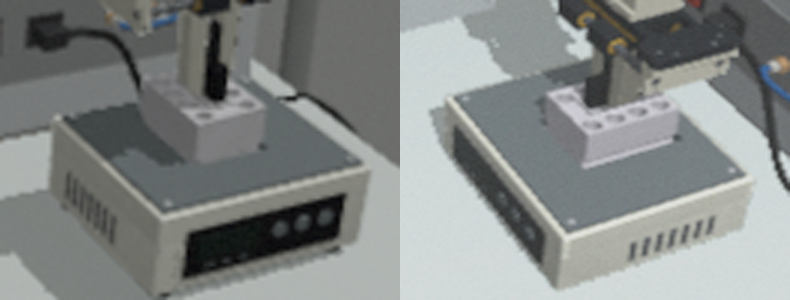

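Both sides are raised: the block top is level, about 13 mm up, and the heater lies flat with the block's groove visible above the deck. Now I raise it slowly.

```bash
python3 - <<'E'
from h import *
ctrl.move_straight(*blk(.032,.0155,-.02,1),velocity=.02);st("1");tilt()
ctrl.move_straight(*blk(.032,.018,0,1),velocity=.02);st("2");tilt()
s=ctrl.sense()
if s["ft_force"][2]>-12:
    ctrl.move_straight(*blk(.032,.030,0,1),velocity=.03);st("3");tilt()
    if ctrl.sense()["ft_force"][2]>-12:
        ctrl.move_straight(*blk(.032,.048,0,1),velocity=.03);ctrl.dwell(.3);st("4");tilt()
planes("t3")
a=cv2.imread('pics/scene_t3.png')[120:250,240:410];b=cv2.imread('pics/side_t3.png')[200:340,220:390]
cv2.imwrite('pics/t3.png',np.hstack([cv2.resize(a,(400,320),interpolation=2),cv2.resize(b,(390,320),interpolation=2)]))
for n in("scene","side"):
    W=cloud(np.load(f"pics/{n}_t3.npy"),*cam(n))
    for nm,lo,hi in(("deck",.076,.092),("btop",.14,.165)):
        mm=((np.hypot(W[...,0]-.447,W[...,1]-.034)<(.15 if nm=="deck" else .06))&(W[...,2]>lo)&(W[...,2]<hi)).astype(np.uint8)
        l,lab,s,_=cv2.connectedComponentsWithStats(mm);m=lab==1+s[1:,4].argmax();P=W[m]
        r=cv2.minAreaRect(P[:,:2].astype(np.float32));print(n,nm,np.median(P[:,2]),r)
E
```

```text
1 17.82 [0.4476 0.0322 0.1439] F [ 0.6 -0.8 -6.1] T [ 0.02 -0.01  0.01] op 0.123 gf 60.0
   tilt [-0.02   0.    -0.002] L [0.0314 0.0153] R [-0.0326  0.0166]
2 18.08 [0.4477 0.0311 0.1459] F [-0.1  0.2 -5. ] T [ 0.03 -0.04 -0.06] op 0.126 gf 60.0
   tilt [-0.     0.    -0.001] L [0.0316 0.0179] R [-0.0324  0.0179]
3 18.63 [0.4479 0.0316 0.1582] F [-0.7 -0.1 -5.3] T [ 0.   -0.01  0.  ] op 0.129 gf 60.0
   tilt [ 0. -0.  0.] L [0.0321 0.0302] R [-0.0319  0.0302]
4 19.68 [0.4477 0.0315 0.1759] F [-0.3  0.  -5.4] T [ 0.04  0.03 -0.01] op 0.128 gf 60.0
   tilt [-0.  0. -0.] L [0.032  0.0479] R [-0.032   0.0479]
   scene L 192 y,z top 0.0308 [0.0514 0.0593 0.0679 0.072 ]
   scene R 53 y,z top -0.0194 [0.0544 0.0609 0.0682 0.0721]
   scene deck slope [ 0.0186 -0.006   0.0228]
   side L 45 y,z top 0.0219 [0.053  0.0607 0.0684 0.0716]
   side R 291 y,z top -0.0291 [0.0515 0.0617 0.0685 0.0728]
   side deck slope [0.0035 0.0215 0.0229]
scene deck 0.08244270067525168 ((0.4325405955314636, 0.03329973667860031), (0.17580798268318176, 0.2047424614429474), 0.39012598991394043)
scene btop 0.15149574821968032 ((0.4473099112510681, 0.034601546823978424), (0.09017343819141388, 0.06792796403169632), 2.0021448135375977)
side deck 0.08321273468100547 ((0.43397003412246704, 0.031983375549316406), (0.17356990277767181, 0.20204880833625793), 0.5408111214637756)
side btop 0.1522197730788339 ((0.4483996331691742, 0.032331276684999466), (0.08774983882904053, 0.06655550003051758), 0.6800315976142883)
```

View pics/t3.png

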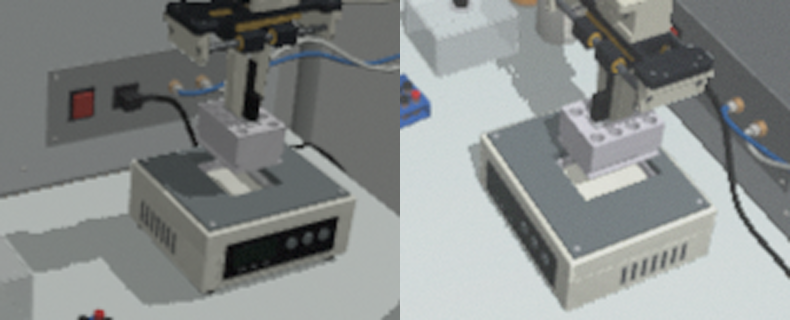

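The block hangs level and centred about 23 mm over the open well, carrying only its own weight (5.4 N). The heater hasn't moved and the cover is standing on the bench.

```bash
python3 -c "
from workcell import ctrl
print(ctrl.sign_off())"
```

```text
the job is handed in; nothing more can be done
None
```

The job is handed in, with no verdict returned: the cover stands on the bench, the block was rocked free one side at a time, and it is held level about 23 mm above the heater deck, with the heater still flat and in place.

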